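# Shift the slide shaker into third

## Robot

A 7-joint arm with a two-finger parallel gripper is mounted at the origin on the work surface. World frame = base frame: x ahead of the robot, y to its left, z up, the work surface at z = 0. Lengths are in m, angles in rad, forces in N, time in s.
With the tool pointing down it reaches from about 0.425 to 1.025 m from the base axis. Payload 9.4 kg.
Tool frame: the origin (TCP) lies midway between the tips of the shut fingers; the grasp point (between the pads) lies 19 mm behind it; z points along the fingers, y is the line along which they close (so a half turn about z gives the same grasp; the last joint's range is limited). The gripper opens to 85 mm and grips with 20 to 120 N. Pads are 22 mm wide; open, the fingers measure 114 mm over their backs; the gripper's body (76 mm by 85 mm) begins 54 mm behind the grasp point. The pads swing forward as they close: fully open they stand 13 mm farther back than shut.
Start: joints at [-1.252, 0.599, -0.003, 1.599, 0.002, 0.943, -0.08], TCP at [0.28, 0.669, 0.231] pointing down, gripper open.
Joint ranges: [-2.57, 2.57], [-0.35, 1.97], [-1.29, 1.29], [0.11, 2.56], [-1.05, 4.19], [0.11, 1.86], [-2.63, 2.63]. Speed limits (rad/s): [2.22, 2.22, 3.01, 3.01, 3.14, 3.14, 3.14].

## Interface

Orientations are given as a rotation vector (axis times angle).
In Python, from station import state, eyes, ctrl gives the robot as it stands.
- The arm moves only by the shell command python3 -m creep 'ROWS'. ROWS is JSON, a list of rows, each an object of numbers: "tx", "ty", "tz": the shift along the world's x, y, z in mm; "wx", "wy", "wz": the turn, a rotation vector about the world's x, y, z in degrees; "jaw": the opening in per cent of the stroke, from 0 (shut) to 100 (fully open). In form: [{"tx": .., "ty": .., "tz": .., "wx": .., "wy": .., "wz": .., "jaw": ..}, ...]. A call has 1 to 12 rows; each row is the pose to reach, as a shift and turn from the pose commanded when the call began; what a row does not reach only later rows make up. A row lasts 1/12 s, in which the tool goes at most 41.7 mm and 7.16 degrees, less where a joint would pass 70% of its speed; a pose out of reach is approached as far as the arm can. A call with a gripper value outside its range is refused whole. The fingers move at their own pace and stop on an object; the grip force is fixed at half the most. Time passes only in rows, so rows that repeat a pose let the fingers close. It gives the time, the measured TCP pose, the force and the opening at its end, in the units of the state.
- state(): the state, without advancing time (a new reading comes with each control period).
- eyes.grab_frame(name): name is "side" or "top"; returns the picture (480x640x3 uint8, red, green, blue); there is no depth.
- eyes.camera_info(name): a dict with "K" (3x3 intrinsics, pixels), "rvec" (rotation vector, rad) and "tvec" (3), from world to camera coordinates, as OpenCV has them. Camera axes: x right, y down, z forward; pixel columns grow to the right and rows downward; lengths in m; the calibration is good to about 2 mm. A picture is of the moment at which its call begins. camera_info takes no time and is no camera call.
- ctrl.job_done(): hands the job in, once; it reports no verdict.
The state is a dict: "clock": time; "qpos": joint angles; "dq": joint speeds; "joint_efforts": joint torques, N m; "position": TCP position; "tool_rot": TCP orientation; "contact_force": force on the tool from outside, world axes, zero at the start; "torque": the same for the moment, N m; "gripper_width": finger opening in m.
Only numpy, scipy, OpenCV 4.12 (cv2) and the standard library are available. Lean on these libraries where they do the work, as an engineer would, in place of code of your own. Each camera call takes 0.05 s, during which the arm holds its last target. There are 200 camera calls.

## Task

The slide shaker's gear lever stands somewhere in the left-hand column of its H-shaped gate. Push the lever with the fingertips, never taking it between the fingers: bring it to the cross channel, across to the right, then forward (away from the robot) fully home into the third slot, the one marked with three dots. Do not let it go into the fourth slot on the way, do not shift or lift anything standing around, and leave the lever standing there untouched.

Things in the scene. Friction and masses are not known exactly. Their poses are not given: they have to be found in the camera images.
- shaker: White bench-top slide shaker, fixed, deck 106 mm high. Origin on the table straight below the centre of its H gate; x points forward (away from the robot at yaw 0), y to the left. Housing from x -110 to 130 mm and y -150 to 300 mm. The deck left of y = 137 mm carries the shaker platform, at most 170 mm above the table.
- gate (a point): Centre of the aluminium gate plate's top, 114 mm above the table, axes as the shaker's. Plate 110 (x) x 90 mm. Two columns run along x: left, slot 1 ahead and slot 2 behind; right, slot 3 ahead and slot 4 behind; the cross channel joins them along y at x = 0. At the plate the columns lie 16 mm either side of centre. One to four dark dots beside each slot number it.
- knob (a point): Centre of the lever's black ball knob (30 mm across, 10 mm steel stem). It swings 160 mm above a pivot that lies 30 mm above the table on the gate's axis: 190 mm high upright. In the shaker's x, y: columns at y = +32 (left) and -32 mm (right), channel at x = 0 with 6 mm play, slot ends at x = +35 and -35 mm. Pushing it takes 2 to 4 N; it stays where left; hard stops at the ends.
- sideways (a joint): Sideways tilt of the lever, rad: -0.2 = left column (stop), 0 = middle of the cross channel, +0.2 = right column (stop).
- foreaft (a joint): Fore-and-aft tilt of the lever, rad: +0.225 = fully forward (slot 1 or 3, stop), 0 = in line with the cross channel, -0.225 = fully back (slot 2 or 4, stop).
- oil_bottle: Bystander: small green bottle with a black cap, diameter 28 mm, 65 mm high, standing on the shaker's deck right of the gate. Origin at the centre of its underside.
- slide_box: Bystander: flat blue box 65 x 100 x 35 mm lying on the shaker's platform. Origin at the centre of its underside.
- dish: Bystander: whitish round dish, diameter 56 mm, 18 mm high, lying on the shaker's deck, right of the gate at the robot's side. Origin at the centre of its underside.
- beaker: Bystander: clear plastic cup, diameter 66 mm, 85 mm high, on the table right of the shaker. Origin at the centre of its underside.
- stain_jar: Bystander: amber jar with a white lid, diameter 52 mm, 90 mm high, on the table beyond the shaker. Origin at the centre of its underside.

How it is judged:
By the outcome, as a careful person would: the job done as asked, in the order asked, and still so for the second after the job is handed in, with the robot touching nothing.
It also fails if it takes over 51 s, if anything falls off the work surface, if the arm or the gripper's body presses on something with over 40 N, if the wrist force passes 120 N, or if a joint passes its speed limit or range.

## Working session

There is one attempt and no reset: what is moved stays moved. The work goes in short steps, Python scripts to look and compute and a shell command to move; the robot and the scene stay as the last step left them, time stands still between calls to the robot, and variables do not carry over. Pictures are saved under pics/ and viewed, on a budget of 10 in all, crops included, one or two more only if the job needs it, and the job is handed in when it is done.

```bash
mkdir -p pics; ls; python3 - <<'E'
from station import state, eyes, ctrl
import cv2
for n in("side","top"):
    f=eyes.grab_frame(n); cv2.imwrite(f"pics/{n}0.png",f[:,:,::-1])
    i=eyes.camera_info(n); print(n,i)
s=state(); print(s['clock'],s['position'],s['tool_rot'],s['gripper_width'],s['contact_force'])
E
```

```text
pics
side {'K': array([[530.71898067,   0.        , 323.1745273 ],
       [  0.        , 530.71898067, 241.76916194],
       [  0.        ,   0.        ,   1.        ]]), 'rvec': array([ 2.12274971, -0.87759433,  0.38309295]), 'tvec': array([-0.40600893,  0.40165475,  0.66280598])}
top {'K': array([[511.8764477 ,   0.        , 311.22792371],
       [  0.        , 511.8764477 , 237.78500227],
       [  0.        ,   0.        ,   1.        ]]), 'rvec': array([ 2.21565397, -1.97684868,  0.22704153]), 'tvec': array([-0.021266  ,  0.65162106,  0.94293121])}
0.1 [0.27940204 0.66852676 0.23043691] [-6.17630331e-01 -3.08016592e+00  2.33626171e-03] 0.08516341444096999 [ 0.06808986 -0.69804268  0.39523447]
```

View pics/top0.png

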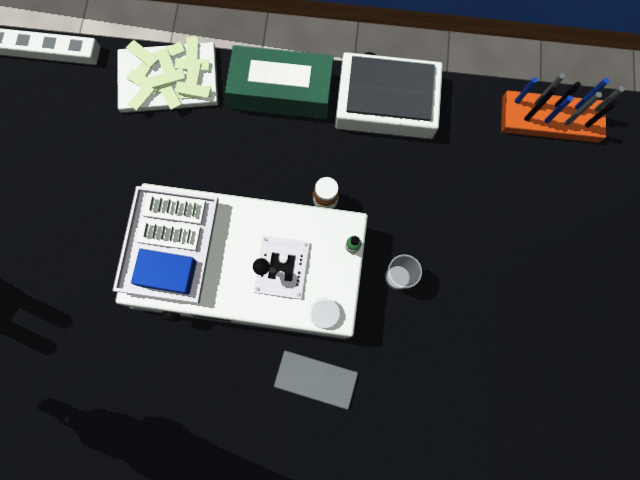

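View pics/side0.png

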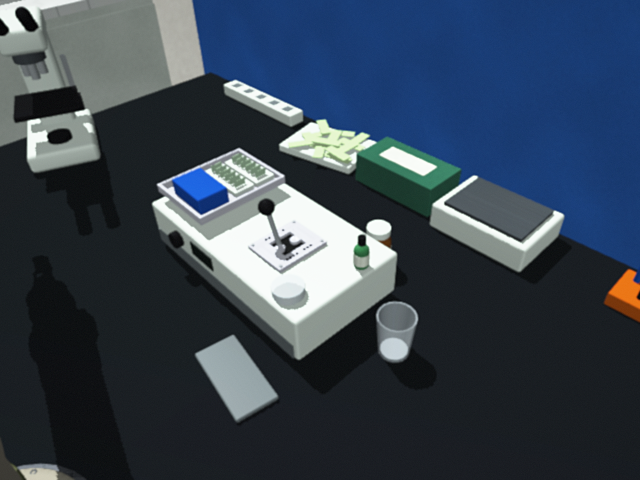

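The top view shows the knob at about (261,267), the gate plate at about (285,268), the bottle at (353,243) and the dish at (325,313). In the side view the knob is at (266,207). Next I measure.

```bash
cat > h.py <<'E'
import numpy as np, cv2
from station import state, eyes
def cam(n):
    i=eyes.camera_info(n); R=cv2.Rodrigues(np.array(i['rvec']))[0]; t=np.array(i['tvec']).ravel(); return np.array(i['K']),R,t
def ray(n,uv):
    K,R,t=cam(n); d=R.T@np.linalg.inv(K)@np.array([uv[0],uv[1],1.]); return -R.T@t,d/np.linalg.norm(d)
def plane(n,uv,z):
    c,d=ray(n,uv); return c+d*(z-c[2])/d[2]
def two(a,b):
    (c1,d1),(c2,d2)=ray('top',a),ray('side',b)
    s=np.linalg.lstsq(np.c_[d1,-d2],c2-c1,rcond=None)[0]; p,q=c1+s[0]*d1,c2+s[1]*d2
    return (p+q)/2,np.linalg.norm(p-q)
def proj(n,P):
    K,R,t=cam(n); return cv2.projectPoints(np.array(P,float).reshape(-1,1,3),R,t,K,None)[0].reshape(-1,2)
def knob(f,near,r=14):
    # blob of dark pixels after opening removes stem and slots; circle centre
    g=f.max(2); m=(g<45).astype(np.uint8); m=cv2.morphologyEx(m,cv2.MORPH_OPEN,cv2.getStructuringElement(cv2.MORPH_ELLIPSE,(11,11)))
    n,l,s,c=cv2.connectedComponentsWithStats(m)
    ok=[i for i in range(1,n) if s[i,4]<700]; i=min(ok,key=lambda i:np.hypot(*(c[i]-near))); return c[i],s[i]
E
python3 - <<'E'
from h import *
t=cv2.imread('pics/top0.png')[:,:,::-1]; s=cv2.imread('pics/side0.png')[:,:,::-1]
kt,a=knob(t,(261,267)); ks,b=knob(s,(266,207)); print(kt,a,ks,b); print('knob',two(kt,ks))
# deck outline: white region
g=t.min(2); m=(g>150).astype(np.uint8); m[:170]=0; m=cv2.morphologyEx(m,cv2.MORPH_CLOSE,np.ones((9,9)))
cs,_=cv2.findContours(m,0,2); c=max(cs,key=cv2.contourArea); q=cv2.approxPolyDP(c,6,True).reshape(-1,2); print(q.tolist())
for p in q: print(p,plane('top',p,.106).round(4))
for p,z in(((326,188),.09),((325,313),.124),((354,241),.171),((410,262),.085)): print(p,plane('top',p,z).round(3))
v=np.hstack([cv2.resize(t[225:310,240:365],None,fx=4,fy=4,interpolation=2)[:,:400],cv2.resize(s[180:290,235:335],None,fx=3.09,fy=3.09,interpolation=2)[:340,:300][:,:]])
cv2.imwrite('pics/crop.png',v[:,:,::-1]); print(v.shape)
E
```

```text
[260.83870968 266.37096774] [254 259  15  16 186] [265.95906433 206.48538012] [259 199  15  16 171]
knob (array([0.56374998, 0.13122433, 0.18789319]), np.float64(0.0007601051524601221))
[[366, 215], [323, 207], [337, 191], [329, 177], [315, 185], [319, 206], [143, 183], [123, 242], [116, 302], [351, 335], [361, 257], [347, 251], [347, 239], [363, 242]]
[366 215] [ 0.6996 -0.0483  0.106 ]
[323 207] [0.7061 0.0364 0.106 ]
[337 191] [0.7416 0.0126 0.106 ]
[329 177] [0.7686 0.0312 0.106 ]
[315 185] [0.749  0.0568 0.106 ]
[319 206] [0.7072 0.0443 0.106 ]
[143 183] [0.7143 0.3929 0.106 ]
[123 242] [0.5931 0.4089 0.106 ]
[116 302] [0.479  0.3996 0.106 ]
[351 335] [ 0.4684 -0.0413  0.106 ]
[361 257] [ 0.6159 -0.0462  0.106 ]
[347 251] [ 0.6245 -0.0186  0.106 ]
[347 239] [ 0.6478 -0.0163  0.106 ]
[363 242] [ 0.6455 -0.0474  0.106 ]
(326, 188) [0.751 0.035 0.09 ]
(325, 313) [0.501 0.011 0.124]
(354, 241) [ 0.631 -0.026  0.171]
(410, 262) [ 0.621 -0.143  0.085]
(340, 700, 3)
```

View pics/crop.png

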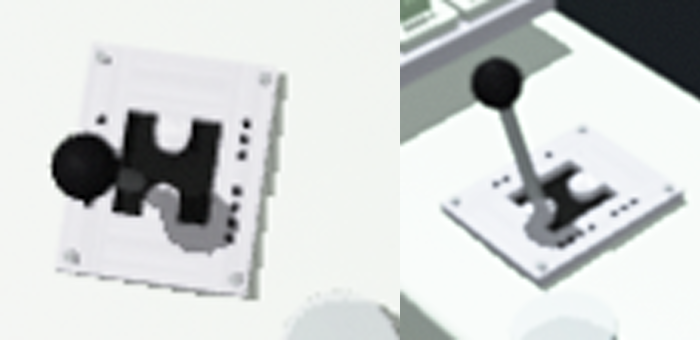

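The crop shows the gate's H with its four screws at crop (101,58), (265,79), (71,257) and (236,278). The right-hand forward slot has three dots and the rear one four. The knob is in the left column, near the channel. Now I put it all in the shaker frame.

```bash
cat >> h.py <<'E'
E
python3 - <<'E'
from h import *
px=lambda x,y:((x+.5)/4+239.5,(y+.5)/4+224.5)
S=[plane('top',px(*p),.114) for p in((101,58),(265,79),(71,257),(236,278))]
S=np.array(S)[:,:2]; print(S.round(4)); c=S.mean(0); print('c',c)
fx=(S[0]+S[1]-S[2]-S[3]); fy=(S[0]+S[2]-S[1]-S[3]); print('yaw',np.degrees(np.arctan2(fx[1],fx[0])),np.degrees(np.arctan2(-fy[0],fy[1])),np.linalg.norm(fx)/2,np.linalg.norm(fy)/2)
H=np.array([plane('top',px(*p),.114)[:2] for p in((140,112),(208,122),(127,213),(193,222))]);print(H.round(4),H.mean(0))
# deck edges lines at z=.106
D=np.array([plane('top',p,.106)[:2] for p in((366,215),(351,335),(319,206),(366,215))])
fr=D[0]-D[1]; print('right edge yaw',np.degrees(np.arctan2(fr[1],fr[0])),np.linalg.norm(fr))
a=np.arctan2(fx[1],fx[0])
for a in (a,np.arctan2(fr[1],fr[0])):
  R=np.array([[np.cos(a),np.sin(a)],[-np.sin(a),np.cos(a)]])
  k=np.array([.56375,.13122]);print('knob',R@(k-c)*1e3,'corners',(R@(D-c).T).T*1e3)
  for n,p in dict(bottle=(.631,-.026),dish=(.501,.011),jar=(.751,.035)).items(): print(n,R@(np.array(p)-c)*1e3)
E
```

```text
[[0.6279 0.1393]
 [0.6267 0.0606]
 [0.5323 0.1405]
 [0.5313 0.0631]]
c [0.57956283 0.10088536]
yaw -1.1160079055083092 -0.8226570766459499 0.09550304746605753 0.07801290043746761
[[0.6041 0.1175]
 [0.603  0.085 ]
 [0.5557 0.1173]
 [0.555  0.0862]] [0.57946039 0.10149164]
right edge yaw -1.7276430705051624 0.23123589300489866
knob [-16.40065635  30.02090448] corners [[ 122.87336561 -146.78910629]
 [-108.34935209 -144.32069904]
 [ 128.69131788  -54.07800935]
 [ 122.87336561 -146.78910629]]
bottle [  53.89872644 -125.85945887]
dish [-76.79725469 -91.39845892]
jar [172.68787995 -62.53381629]
knob [-16.72019037  29.8441195 ] corners [[ 124.43331547 -145.46908848]
 [-106.80257753 -145.46908848]
 [ 129.26125968  -52.70116827]
 [ 124.43331547 -145.46908848]]
bottle [  55.23918559 -125.27692714]
dish [-75.81721459 -92.21305001]
jar [173.34557936 -60.68683695]
```

```bash
python3 - <<'E'
from h import *
for p in((30,165),(95,155),(60,130)): print(p,plane('side',p,0).round(3))
for n in('side','top'): print(n,ray(n,(0,0))[0].round(3))
print(proj('side',[[.279,.669,.23],[0,0,0]]),proj('top',[[.279,.669,.23]]))
a=np.radians(-1.2);c=np.array([.5796,.101])
for l in((-65,30),(-16,30)): print(l,((c*1e3+[l[0]*np.cos(a)-l[1]*np.sin(a),l[0]*np.sin(a)+l[1]*np.cos(a)])-[279.4,668.5]).round(1))
E
```

```text
(30, 165) [0.403 0.934 0.   ]
(95, 155) [0.547 0.857 0.   ]
(60, 130) [0.541 1.066 0.   ]
side [ 0.126 -0.473  0.725]
top [0.425 0.032 1.064]
[[-25.02062096 137.87444582]
 [ -1.92309319 563.38031812]] [[-109.96670371  402.76896255]]
(-65, 30) [ 235.8 -536.1]
(-16, 30) [ 284.8 -537.2]
```

```bash
python3 -m creep '[{"tz":40,"jaw":0},{"tz":80,"jaw":0},{"tz":110,"tx":10,"ty":-20,"jaw":0},{"tx":25,"ty":-55,"tz":120,"wz":3,"jaw":0},{"tx":40,"ty":-91,"tz":120,"wz":6,"jaw":0},{"tx":55,"ty":-127,"tz":120,"wz":9,"jaw":0},{"tx":70,"ty":-163,"tz":120,"wz":12,"jaw":0},{"tx":85,"ty":-199,"tz":120,"wz":15,"jaw":0},{"tx":100,"ty":-235,"tz":120,"wz":18,"jaw":0},{"tx":115,"ty":-270,"tz":120,"wz":21.5,"jaw":0},{"tx":130,"ty":-305,"tz":120,"wz":21.5,"jaw":0},{"tx":130,"ty":-305,"tz":120,"wz":21.5,"jaw":0}]'
```

```text
$[0]: bad value
```

```bash
python3 -m creep '[{"tx":0,"ty":0,"tz":40,"wx":0,"wy":0,"wz":0,"jaw":0},{"tx":0,"ty":0,"tz":80,"wx":0,"wy":0,"wz":0,"jaw":0},{"tx":10,"ty":-20,"tz":110,"wx":0,"wy":0,"wz":0,"jaw":0},{"tx":25,"ty":-55,"tz":120,"wx":0,"wy":0,"wz":3,"jaw":0},{"tx":40,"ty":-91,"tz":120,"wx":0,"wy":0,"wz":6,"jaw":0},{"tx":55,"ty":-127,"tz":120,"wx":0,"wy":0,"wz":9,"jaw":0},{"tx":70,"ty":-163,"tz":120,"wx":0,"wy":0,"wz":12,"jaw":0},{"tx":85,"ty":-199,"tz":120,"wx":0,"wy":0,"wz":15,"jaw":0},{"tx":100,"ty":-235,"tz":120,"wx":0,"wy":0,"wz":18,"jaw":0},{"tx":115,"ty":-270,"tz":120,"wx":0,"wy":0,"wz":21.5,"jaw":0},{"tx":130,"ty":-305,"tz":120,"wx":0,"wy":0,"wz":21.5,"jaw":0},{"tx":130,"ty":-305,"tz":120,"wx":0,"wy":0,"wz":21.5,"jaw":0}]'
```

```text
clock: 1.1
position: [0.4131, 0.356, 0.3514]
tool_rot: [0.046, 3.14, -0.005]
contact_force: [0.2, -0.3, -0.2]
gripper_width: 0.0
```

```bash
python3 -m creep '[{"tx":17,"ty":-35,"tz":0,"wx":0,"wy":0,"wz":0.5,"jaw":0},{"tx":34,"ty":-70,"tz":0,"wx":0,"wy":0,"wz":0.5,"jaw":0},{"tx":51,"ty":-105,"tz":0,"wx":0,"wy":0,"wz":0.5,"jaw":0},{"tx":66,"ty":-140,"tz":0,"wx":0,"wy":0,"wz":0.5,"jaw":0},{"tx":80,"ty":-175,"tz":0,"wx":0,"wy":0,"wz":0.5,"jaw":0},{"tx":93,"ty":-205,"tz":0,"wx":0,"wy":0,"wz":0.5,"jaw":0},{"tx":105,"ty":-232,"tz":0,"wx":0,"wy":0,"wz":0.5,"jaw":0},{"tx":105,"ty":-232,"tz":-40,"wx":0,"wy":0,"wz":0.5,"jaw":0},{"tx":105,"ty":-232,"tz":-80,"wx":0,"wy":0,"wz":0.5,"jaw":0},{"tx":105,"ty":-232,"tz":-115,"wx":0,"wy":0,"wz":0.5,"jaw":0},{"tx":105,"ty":-232,"tz":-130,"wx":0,"wy":0,"wz":0.5,"jaw":0},{"tx":105,"ty":-232,"tz":-130,"wx":0,"wy":0,"wz":0.5,"jaw":0}]' && python3 - <<'E'
from h import *
t=eyes.grab_frame('top');s=eyes.grab_frame('side')
cv2.imwrite('pics/a.png',np.hstack([cv2.resize(t[180:340,200:400],(400,320)),cv2.resize(s[140:300,180:380],(400,320))])[:,:,::-1])
st=state();print(st['position'],st['tool_rot'],st['contact_force'])
E
```

```text
clock: 2.1
position: [0.5124, 0.1315, 0.2177]
tool_rot: [-0.019, -3.135, 0.004]
contact_force: [-0.7, 0.3, 0.2]
gripper_width: 0.0001
[0.51457485 0.13207115 0.22125089] [-1.87203327e-02 -3.14057011e+00  7.20653462e-04] [0.31416051 0.20279262 0.7143087 ]
```

View pics/a.png

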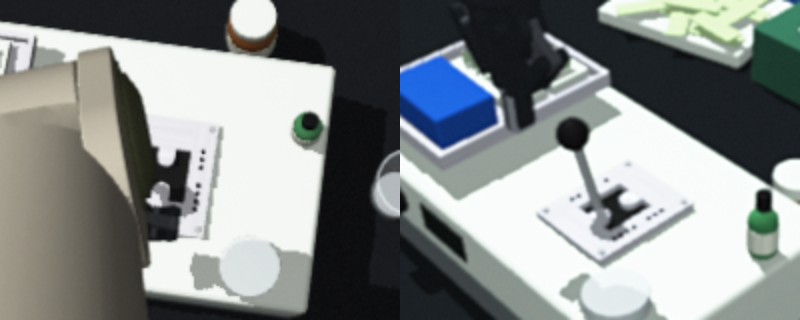

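The side view shows the closed fingertips at crop (520,125), behind the knob at (573,133) and clear of it. Next: down and a gentle forward push.

```bash
cat >> h.py <<'E'
A=np.radians(-1.2); C=np.array([.5796,.101])
RL=np.array([[np.cos(A),np.sin(A)],[-np.sin(A),np.cos(A)]])
def loc(p): return RL@(np.asarray(p)[:2]-C)*1e3
def look(name=None,cam_='side'):
    f=eyes.grab_frame(cam_); st=state()
    g=proj(cam_,[C[0],C[1],.19])[0]; k,s=knob(f,g)
    c,d=ray(cam_,k); o=np.r_[C,.03]-c; b=o@d; q=b*b-(o@o-.16**2)
    best=[c+d*(b+e*np.sqrt(max(q,0))) for e in(-1,1)]
    print('knob px',k.round(1),s[2:].tolist(),'local',[np.r_[loc(p),p[2]*1e3].round(1).tolist() for p in best])
    print('tcp local',loc(st['position']).round(1),st['position'][2].round(4),'F',np.round(st['contact_force'],1),'t',st['clock'])
    if name: cv2.imwrite(f'pics/{name}.png',cv2.resize(f[140:300,180:380],(800,640))[:600,:,::-1])
    return k
E
python3 -m creep '[{"tx":0,"ty":0,"tz":-25,"wx":0,"wy":0,"wz":-0.5,"jaw":0},{"tx":0,"ty":0,"tz":-45,"wx":0,"wy":0,"wz":-0.5,"jaw":0},{"tx":0,"ty":0,"tz":-53,"wx":0,"wy":0,"wz":-0.5,"jaw":0},{"tx":4,"ty":0,"tz":-53,"wx":0,"wy":0,"wz":-0.5,"jaw":0},{"tx":8,"ty":0,"tz":-53,"wx":0,"wy":0,"wz":-0.5,"jaw":0},{"tx":12,"ty":0,"tz":-53,"wx":0,"wy":0,"wz":-0.5,"jaw":0},{"tx":16,"ty":0,"tz":-53,"wx":0,"wy":0,"wz":-0.5,"jaw":0},{"tx":20,"ty":0,"tz":-53,"wx":0,"wy":0,"wz":-0.5,"jaw":0},{"tx":24,"ty":0,"tz":-53,"wx":0,"wy":0,"wz":-0.5,"jaw":0},{"tx":28,"ty":0,"tz":-53,"wx":0,"wy":0,"wz":-0.5,"jaw":0},{"tx":31,"ty":0,"tz":-53,"wx":0,"wy":0,"wz":-0.5,"jaw":0},{"tx":31,"ty":0,"tz":-53,"wx":0,"wy":0,"wz":-0.5,"jaw":0}]' && python3 - <<'E'
from h import *
look('b')
f=cv2.imread('pics/side0.png')[:,:,::-1];print(knob(f,(266,207))[0])
E
```

```text
clock: 3.2
position: [0.5458, 0.1319, 0.1683]
tool_rot: [-0.032, -3.141, 0.0]
contact_force: [-2.5, 0.5, 1.5]
gripper_width: 0.0001
knob px [176. 240.] [13, 15, 142] local [[-143.3, 137.3, 123.5], [-143.3, 137.3, 123.5]]
tcp local [-34.7  30.2] 0.1682 F [-1.4  0.8  1.3] t 3.25
[265.95906433 206.48538012]
```

View pics/b.png

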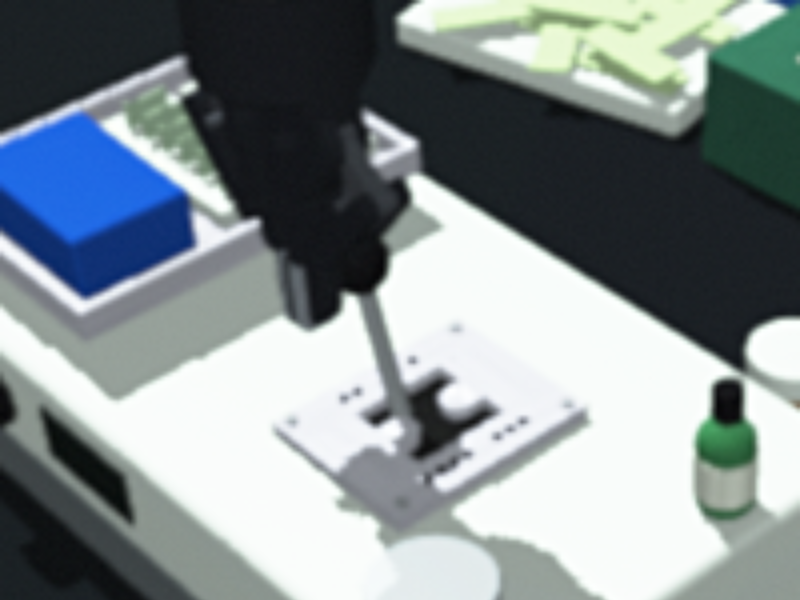

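```bash
python3 - <<'E'
from h import *
for y in(30,32):
  for x in(-16,-12,-8,-4,0,4):
    p=np.r_[C+RL.T@np.array([x,y])/1e3,.03+np.sqrt(.16**2-(x*x+y*y)/1e6)]; print(y,x,proj('side',p)[0].round(1),proj('top',p)[0].round(1))
E
```

```text
30 -16 [266.  207.1] [261.  266.1]
30 -12 [267.8 206. ] [261.4 263.8]
30 -8 [269.6 204.9] [261.7 261.5]
30 -4 [271.4 203.9] [262.1 259.2]
30 0 [273.2 202.9] [262.4 257. ]
30 4 [275. 202.] [262.8 254.8]
32 -16 [265.3 206.8] [259.9 266. ]
32 -12 [267.1 205.7] [260.3 263.7]
32 -8 [268.9 204.6] [260.6 261.4]
32 -4 [270.7 203.6] [261.  259.1]
32 0 [272.5 202.6] [261.3 256.9]
32 4 [274.3 201.7] [261.7 254.7]
```

Knob at crop (363,265), i.e. pixel (271,206), touching the fingers. It is about 5–8 mm short of the channel line, so push about 6 mm more, then back off for a clear look.

```bash
python3 -m creep '[{"tx":2,"ty":0,"tz":0,"wx":0,"wy":0,"wz":0,"jaw":0},{"tx":4,"ty":0,"tz":0,"wx":0,"wy":0,"wz":0,"jaw":0},{"tx":6,"ty":0,"tz":0,"wx":0,"wy":0,"wz":0,"jaw":0},{"tx":6,"ty":0,"tz":0,"wx":0,"wy":0,"wz":0,"jaw":0},{"tx":6,"ty":0,"tz":0,"wx":0,"wy":0,"wz":0,"jaw":0},{"tx":-5,"ty":0,"tz":0,"wx":0,"wy":0,"wz":0,"jaw":0},{"tx":-25,"ty":0,"tz":0,"wx":0,"wy":0,"wz":0,"jaw":0},{"tx":-35,"ty":20,"tz":0,"wx":0,"wy":0,"wz":0,"jaw":0},{"tx":-35,"ty":45,"tz":0,"wx":0,"wy":0,"wz":0,"jaw":0},{"tx":-35,"ty":48,"tz":0,"wx":0,"wy":0,"wz":0,"jaw":0},{"tx":-35,"ty":48,"tz":0,"wx":0,"wy":0,"wz":0,"jaw":0}]' && python3 - <<'E'
from h import *
look('c');look(None,'top')
E
```

```text
clock: 4.17
position: [0.51, 0.1818, 0.1684]
tool_rot: [0.027, 3.141, 0.001]
contact_force: [0.2, -1.3, 0.3]
gripper_width: 0.0002
knob px [271.5 203.4] [14, 16, 173] local [[-2.9, 31.2, 186.9], [65.0, 126.3, 103.8]]
tcp local [-71.   77.8] 0.1683 F [ 0.3 -1.1  0.4] t 4.2167
knob px [262.2 259.5] [16, 16, 197] local [[-4.5, 29.6, 187.2], [45.7, 64.1, -109.3]]
tcp local [-70.9  76.9] 0.1683 F [-0.4 -0.8 -0.6] t 4.2667
```

View pics/c.png

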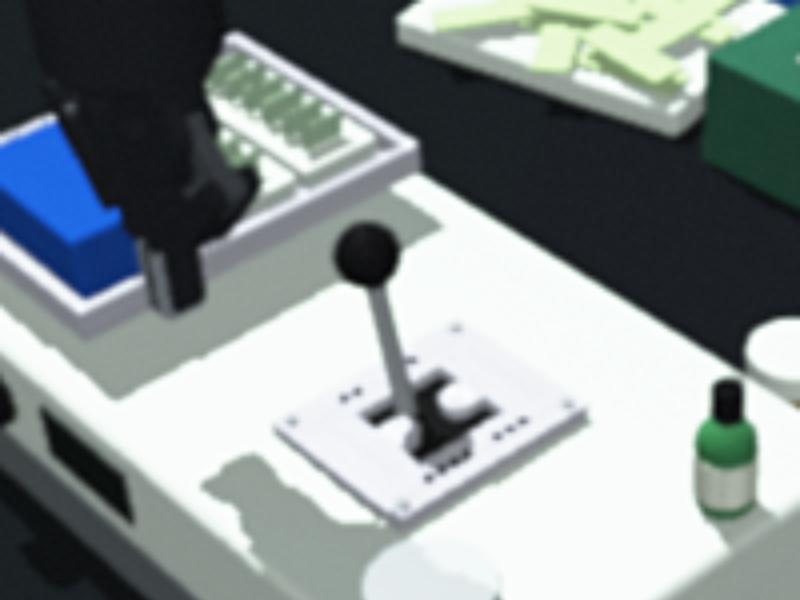

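Clear view: knob at pixel (271.5,203.4), x about −3 to −4.5 mm. I push it 4 mm more to centre it in the channel.

```bash
python3 -m creep '[{"tx":0,"ty":-24,"tz":0,"wx":0,"wy":0,"wz":0,"jaw":0},{"tx":0,"ty":-48,"tz":0,"wx":0,"wy":0,"wz":0,"jaw":0},{"tx":15,"ty":-48,"tz":0,"wx":0,"wy":0,"wz":0,"jaw":0},{"tx":30,"ty":-48,"tz":0,"wx":0,"wy":0,"wz":0,"jaw":0},{"tx":38,"ty":-48,"tz":0,"wx":0,"wy":0,"wz":0,"jaw":0},{"tx":42,"ty":-48,"tz":0,"wx":0,"wy":0,"wz":0,"jaw":0},{"tx":44,"ty":-48,"tz":0,"wx":0,"wy":0,"wz":0,"jaw":0},{"tx":45,"ty":-48,"tz":0,"wx":0,"wy":0,"wz":0,"jaw":0},{"tx":45,"ty":-48,"tz":0,"wx":0,"wy":0,"wz":0,"jaw":0},{"tx":45,"ty":-48,"tz":0,"wx":0,"wy":0,"wz":0,"jaw":0}]' && python3 -m creep '[{"tx":-10,"ty":0,"tz":0,"wx":0,"wy":0,"wz":0,"jaw":0},{"tx":-35,"ty":0,"tz":0,"wx":0,"wy":0,"wz":0,"jaw":0},{"tx":-40,"ty":25,"tz":0,"wx":0,"wy":0,"wz":0,"jaw":0},{"tx":-40,"ty":50,"tz":0,"wx":0,"wy":0,"wz":0,"jaw":0},{"tx":-20,"ty":50,"tz":0,"wx":0,"wy":0,"wz":0,"jaw":0},{"tx":5,"ty":50,"tz":0,"wx":0,"wy":0,"wz":0,"jaw":0},{"tx":24,"ty":50,"tz":0,"wx":0,"wy":0,"wz":0,"jaw":0},{"tx":24,"ty":50,"tz":0,"wx":0,"wy":0,"wz":0,"jaw":0},{"tx":24,"ty":50,"tz":0,"wx":0,"wy":0,"wz":0,"jaw":0}]' && python3 - <<'E'
from h import *
look();look(None,'top')
E
```

```text
clock: 5.1
position: [0.5546, 0.1318, 0.168]
tool_rot: [-0.032, -3.14, 0.001]
contact_force: [-1.8, -1.4, -0.0]
gripper_width: -0.0003
clock: 5.85
position: [0.5796, 0.1823, 0.1682]
tool_rot: [0.032, 3.141, 0.001]
contact_force: [-0.1, 0.7, 0.5]
gripper_width: 0.0001
knob px [272.5 202.6] [14, 16, 173] local [[0.1, 32.1, 186.7], [66.1, 124.1, 106.3]]
tcp local [-2.7 81.1] 0.1681 F [-0.8 -0.7  0.5] t 5.9
knob px [262.7 259. ] [16, 13, 160] local [[-3.5, 29.0, 187.3], [47.0, 63.2, -109.3]]
tcp local [-3.  81.1] 0.1682 F [-0.6  0.9 -0.5] t 5.95
```

```bash
python3 -m creep '[{"tx":0,"ty":-8,"tz":0,"wx":0,"wy":0,"wz":0,"jaw":0},{"tx":0,"ty":-14,"tz":0,"wx":0,"wy":0,"wz":0,"jaw":0},{"tx":0,"ty":-18,"tz":0,"wx":0,"wy":0,"wz":0,"jaw":0},{"tx":0,"ty":-22,"tz":0,"wx":0,"wy":0,"wz":0,"jaw":0},{"tx":0,"ty":-26,"tz":0,"wx":0,"wy":0,"wz":0,"jaw":0},{"tx":0,"ty":-30,"tz":0,"wx":0,"wy":0,"wz":0,"jaw":0},{"tx":0,"ty":-34,"tz":0,"wx":0,"wy":0,"wz":0,"jaw":0},{"tx":0,"ty":-38,"tz":0,"wx":0,"wy":0,"wz":0,"jaw":0},{"tx":0,"ty":-42,"tz":0,"wx":0,"wy":0,"wz":0,"jaw":0},{"tx":0,"ty":-45,"tz":0,"wx":0,"wy":0,"wz":0,"jaw":0},{"tx":0,"ty":-45,"tz":0,"wx":0,"wy":0,"wz":0,"jaw":0}]' && python3 - <<'E'
from h import *
look('d')
E
```

```text
clock: 6.87
position: [0.5795, 0.1359, 0.1682]
tool_rot: [-0.034, -3.141, 0.001]
contact_force: [0.6, 1.0, 0.9]
gripper_width: -0.0004
knob px [279.3 206.4] [17, 16, 204] local [[-1.0, 11.9, 189.6], [82.0, 124.2, 88.7]]
tcp local [-0.9 35. ] 0.1681 F [ 0.3 -1.  -1. ] t 6.9167
```

View pics/d.png

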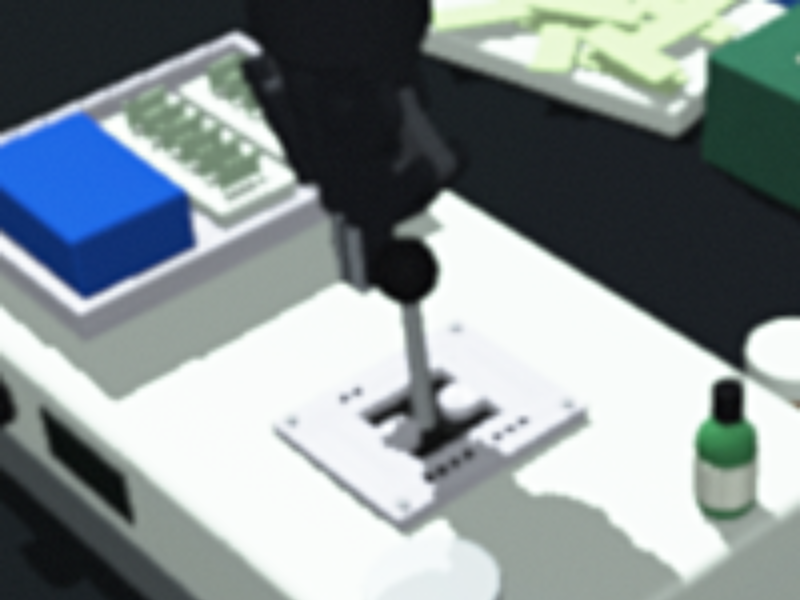

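The lever is in the cross channel: knob at about crop (406,270), pixel (281,207). I continue right.

```bash
python3 -m creep '[{"tx":0,"ty":-4,"tz":0,"wx":0,"wy":0,"wz":0,"jaw":0},{"tx":0,"ty":-8,"tz":0,"wx":0,"wy":0,"wz":0,"jaw":0},{"tx":0,"ty":-12,"tz":0,"wx":0,"wy":0,"wz":0,"jaw":0},{"tx":0,"ty":-16,"tz":0,"wx":0,"wy":0,"wz":0,"jaw":0},{"tx":0,"ty":-20,"tz":0,"wx":0,"wy":0,"wz":0,"jaw":0},{"tx":0,"ty":-24,"tz":0,"wx":0,"wy":0,"wz":0,"jaw":0},{"tx":0,"ty":-28,"tz":0,"wx":0,"wy":0,"wz":0,"jaw":0},{"tx":0,"ty":-31,"tz":0,"wx":0,"wy":0,"wz":0,"jaw":0},{"tx":0,"ty":-33,"tz":0,"wx":0,"wy":0,"wz":0,"jaw":0},{"tx":0,"ty":-35,"tz":0,"wx":0,"wy":0,"wz":0,"jaw":0},{"tx":0,"ty":-35,"tz":0,"wx":0,"wy":0,"wz":0,"jaw":0}]' && python3 -m creep '[{"tx":0,"ty":-1,"tz":0,"wx":0,"wy":0,"wz":0,"jaw":0},{"tx":0,"ty":-2,"tz":0,"wx":0,"wy":0,"wz":0,"jaw":0},{"tx":0,"ty":-2,"tz":0,"wx":0,"wy":0,"wz":0,"jaw":0}]' && python3 - <<'E'
from h import *
look()
E
```

```text
clock: 7.83
position: [0.5793, 0.1014, 0.168]
tool_rot: [-0.033, -3.141, 0.001]
contact_force: [-1.0, 0.2, 0.6]
gripper_width: -0.0004
clock: 8.08
position: [0.5794, 0.0999, 0.1681]
tool_rot: [-0.032, -3.141, 0.0]
contact_force: [-0.5, 1.5, -1.8]
gripper_width: -0.0002
knob px [293.3 217.1] [17, 16, 204] local [[-2.3, -26.2, 187.8], [109.0, 115.0, 51.7]]
tcp local [-0.1 -1. ] 0.1682 F [-1.1  1.2 -1. ] t 8.1333
```

Not yet at the stop. A few more millimetres, watching the force.

```bash
python3 -m creep '[{"tx":0,"ty":-1,"tz":0,"wx":0,"wy":0,"wz":0,"jaw":0},{"tx":0,"ty":-2,"tz":0,"wx":0,"wy":0,"wz":0,"jaw":0},{"tx":0,"ty":-2,"tz":0,"wx":0,"wy":0,"wz":0,"jaw":0}]' && python3 -m creep '[{"tx":0,"ty":-1,"tz":0,"wx":0,"wy":0,"wz":0,"jaw":0},{"tx":0,"ty":-2,"tz":0,"wx":0,"wy":0,"wz":0,"jaw":0},{"tx":0,"ty":-2,"tz":0,"wx":0,"wy":0,"wz":0,"jaw":0}]' && python3 - <<'E'
from h import *
look('e')
E
```

```text
clock: 8.38
position: [0.5795, 0.0978, 0.1682]
tool_rot: [-0.032, -3.141, 0.0]
contact_force: [-0.1, 2.8, -1.8]
gripper_width: -0.0
clock: 8.63
position: [0.5796, 0.097, 0.1683]
tool_rot: [0.031, 3.141, 0.002]
contact_force: [-0.1, 4.7, -2.9]
gripper_width: 0.0002
knob px [294.3 217.7] [17, 17, 204] local [[-1.9, -28.3, 187.5], [110.6, 113.9, 49.9]]
tcp local [ 0. -4.] 0.1683 F [-0.1  5.9 -1.6] t 8.6833
```

View pics/e.png

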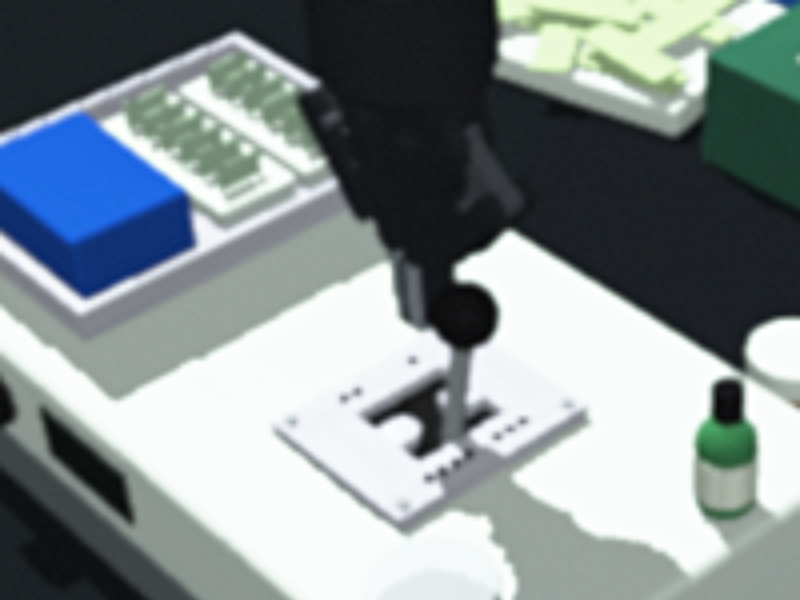

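Force has risen to 5–6 N: the lever is at the right stop, knob at crop (465,315). Back off and go round behind it.

```bash
python3 -m creep '[{"tx":0,"ty":8,"tz":0,"wx":0,"wy":0,"wz":0,"jaw":0},{"tx":0,"ty":20,"tz":0,"wx":0,"wy":0,"wz":0,"jaw":0},{"tx":-15,"ty":20,"tz":0,"wx":0,"wy":0,"wz":0,"jaw":0},{"tx":-35,"ty":20,"tz":0,"wx":0,"wy":0,"wz":0,"jaw":0},{"tx":-52,"ty":20,"tz":0,"wx":0,"wy":0,"wz":0,"jaw":0},{"tx":-55,"ty":5,"tz":0,"wx":0,"wy":0,"wz":0,"jaw":0},{"tx":-55,"ty":-15,"tz":0,"wx":0,"wy":0,"wz":0,"jaw":0},{"tx":-55,"ty":-27,"tz":0,"wx":0,"wy":0,"wz":0,"jaw":0},{"tx":-55,"ty":-27,"tz":0,"wx":0,"wy":0,"wz":0,"jaw":0},{"tx":-55,"ty":-27,"tz":0,"wx":0,"wy":0,"wz":0,"jaw":0}]' && python3 - <<'E'
from h import *
look()
E
```

```text
clock: 9.52
position: [0.525, 0.0689, 0.1684]
tool_rot: [0.035, 3.141, 0.0]
contact_force: [0.1, -0.1, 0.4]
gripper_width: 0.0003
knob px [176. 240.] [13, 15, 142] local [[-143.3, 137.3, 123.5], [-143.3, 137.3, 123.5]]
tcp local [-54.  -32.6] 0.1684 F [0.7 0.2 0.2] t 9.5667
```

```bash
python3 -m creep '[{"tx":12,"ty":0,"tz":0,"wx":0,"wy":0,"wz":0,"jaw":0},{"tx":22,"ty":0,"tz":0,"wx":0,"wy":0,"wz":0,"jaw":0},{"tx":27,"ty":0,"tz":0,"wx":0,"wy":0,"wz":0,"jaw":0},{"tx":31,"ty":0,"tz":0,"wx":0,"wy":0,"wz":0,"jaw":0},{"tx":35,"ty":0,"tz":0,"wx":0,"wy":0,"wz":0,"jaw":0},{"tx":39,"ty":0,"tz":0,"wx":0,"wy":0,"wz":0,"jaw":0},{"tx":43,"ty":0,"tz":0,"wx":0,"wy":0,"wz":0,"jaw":0},{"tx":47,"ty":0,"tz":0,"wx":0,"wy":0,"wz":0,"jaw":0},{"tx":51,"ty":0,"tz":0,"wx":0,"wy":0,"wz":0,"jaw":0},{"tx":55,"ty":0,"tz":0,"wx":0,"wy":0,"wz":0,"jaw":0},{"tx":58,"ty":0,"tz":0,"wx":0,"wy":0,"wz":0,"jaw":0},{"tx":58,"ty":0,"tz":0,"wx":0,"wy":0,"wz":0,"jaw":0}]' && python3 - <<'E'
from h import *
look('f')
E
```

```text
clock: 10.57
position: [0.5829, 0.0688, 0.168]
tool_rot: [-0.032, -3.141, 0.0]
contact_force: [-1.7, 1.5, -1.5]
gripper_width: 0.0002
knob px [176. 240.] [13, 15, 142] local [[-143.3, 137.3, 123.5], [-143.3, 137.3, 123.5]]
tcp local [  3.8 -32.1] 0.168 F [-0.8  0.5 -0.6] t 10.6167
```

View pics/f.png

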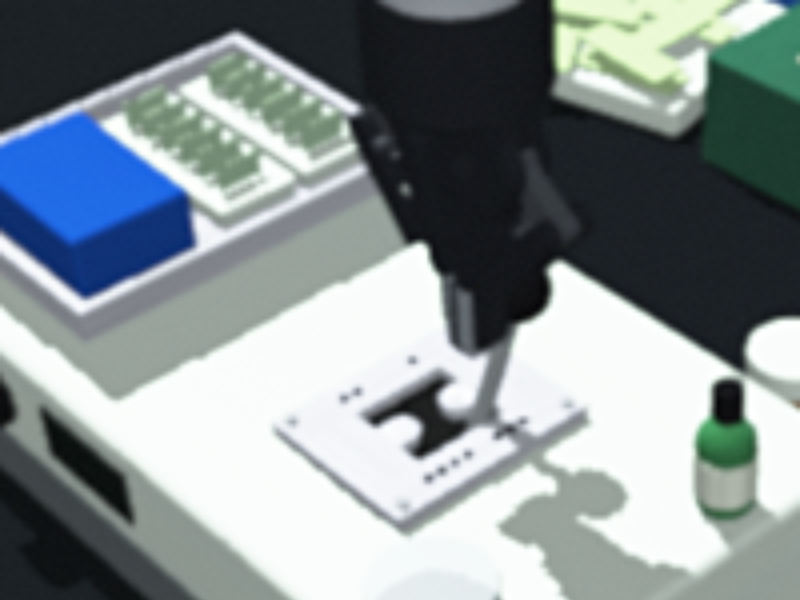

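The lever is in slot 3, with the knob ahead of the fingers at crop (530,295). Creep to the hard stop, watching the force.

```bash
python3 -m creep '[{"tx":1.5,"ty":0,"tz":0,"wx":0,"wy":0,"wz":0,"jaw":0},{"tx":3,"ty":0,"tz":0,"wx":0,"wy":0,"wz":0,"jaw":0},{"tx":4.5,"ty":0,"tz":0,"wx":0,"wy":0,"wz":0,"jaw":0},{"tx":6,"ty":0,"tz":0,"wx":0,"wy":0,"wz":0,"jaw":0},{"tx":6,"ty":0,"tz":0,"wx":0,"wy":0,"wz":0,"jaw":0}]' && python3 -m creep '[{"tx":1,"ty":0,"tz":0,"wx":0,"wy":0,"wz":0,"jaw":0},{"tx":2,"ty":0,"tz":0,"wx":0,"wy":0,"wz":0,"jaw":0},{"tx":2,"ty":0,"tz":0,"wx":0,"wy":0,"wz":0,"jaw":0},{"tx":2,"ty":0,"tz":0,"wx":0,"wy":0,"wz":0,"jaw":0}]'
```

```text
clock: 11.03
position: [0.5888, 0.0688, 0.1683]
tool_rot: [0.032, 3.141, -0.0]
contact_force: [-2.2, -1.2, -2.1]
gripper_width: -0.0
clock: 11.37
position: [0.5904, 0.0689, 0.1682]
tool_rot: [-0.032, -3.141, 0.0]
contact_force: [-3.2, -0.8, -1.5]
gripper_width: -0.0002
```

```bash
python3 -m creep '[{"tx":1,"ty":0,"tz":0,"wx":0,"wy":0,"wz":0,"jaw":0},{"tx":2,"ty":0,"tz":0,"wx":0,"wy":0,"wz":0,"jaw":0},{"tx":2,"ty":0,"tz":0,"wx":0,"wy":0,"wz":0,"jaw":0},{"tx":2,"ty":0,"tz":0,"wx":0,"wy":0,"wz":0,"jaw":0}]' && python3 -m creep '[{"tx":1,"ty":0,"tz":0,"wx":0,"wy":0,"wz":0,"jaw":0},{"tx":1,"ty":0,"tz":0,"wx":0,"wy":0,"wz":0,"jaw":0},{"tx":1,"ty":0,"tz":0,"wx":0,"wy":0,"wz":0,"jaw":0}]'
```

```text
clock: 11.7
position: [0.5917, 0.0689, 0.168]
tool_rot: [-0.032, -3.14, 0.0]
contact_force: [-5.1, -0.1, -2.2]
gripper_width: 0.0001
clock: 11.95
position: [0.5923, 0.0689, 0.1679]
tool_rot: [-0.032, -3.139, 0.001]
contact_force: [-6.4, -0.3, -1.3]
gripper_width: 0.0001
```

```bash
python3 -m creep '[{"tx":1.5,"ty":0,"tz":0,"wx":0,"wy":0,"wz":0,"jaw":0},{"tx":3,"ty":0,"tz":0,"wx":0,"wy":0,"wz":0,"jaw":0},{"tx":3,"ty":0,"tz":0,"wx":0,"wy":0,"wz":0,"jaw":0},{"tx":3,"ty":0,"tz":0,"wx":0,"wy":0,"wz":0,"jaw":0}]' && python3 -m creep '[{"tx":-10,"ty":0,"tz":0,"wx":0,"wy":0,"wz":0,"jaw":0},{"tx":-35,"ty":0,"tz":0,"wx":0,"wy":0,"wz":0,"jaw":0},{"tx":-60,"ty":0,"tz":15,"wx":0,"wy":0,"wz":0,"jaw":0},{"tx":-70,"ty":10,"tz":50,"wx":0,"wy":0,"wz":0,"jaw":0},{"tx":-75,"ty":30,"tz":90,"wx":0,"wy":0,"wz":0,"jaw":0},{"tx":-75,"ty":65,"tz":120,"wx":0,"wy":0,"wz":0,"jaw":0},{"tx":-75,"ty":105,"tz":130,"wx":0,"wy":0,"wz":0,"jaw":0},{"tx":-75,"ty":145,"tz":130,"wx":0,"wy":0,"wz":0,"jaw":0},{"tx":-75,"ty":185,"tz":130,"wx":0,"wy":0,"wz":0,"jaw":0},{"tx":-75,"ty":225,"tz":130,"wx":0,"wy":0,"wz":0,"jaw":0},{"tx":-75,"ty":225,"tz":130,"wx":0,"wy":0,"wz":0,"jaw":0},{"tx":-75,"ty":225,"tz":130,"wx":0,"wy":0,"wz":0,"jaw":0}]' && python3 - <<'E'
from h import *
look();look(None,'top')
t=eyes.grab_frame('top');s=eyes.grab_frame('side')
cv2.imwrite('pics/g.png',np.hstack([cv2.resize(t[160:350,200:438],(400,320)),cv2.resize(s[160:400,160:460],(400,320))])[:,:,::-1])
E
```

```text
clock: 12.28
position: [0.5941, 0.0689, 0.1676]
tool_rot: [-0.032, -3.137, 0.001]
contact_force: [-10.0, -0.2, 0.2]
gripper_width: 0.0001
clock: 13.28
position: [0.5216, 0.2977, 0.2986]
tool_rot: [0.024, 3.139, 0.004]
contact_force: [0.8, -0.6, 0.8]
gripper_width: -0.0002
knob px [312.1 210.9] [13, 15, 159] local [[36.2, -30.4, 182.9], [131.2, 79.7, 75.1]]
tcp local [-61.7 192.9] 0.2985 F [ 0.3  0.2 -0.5] t 13.3333
knob px [299.5 242.6] [14, 16, 174] local [[35.0, -30.2, 183.2], [94.9, -16.8, -97.8]]
tcp local [-61.5 191.4] 0.2986 F [ 0.2 -0.7 -0.7] t 13.3833
```

View pics/g.png

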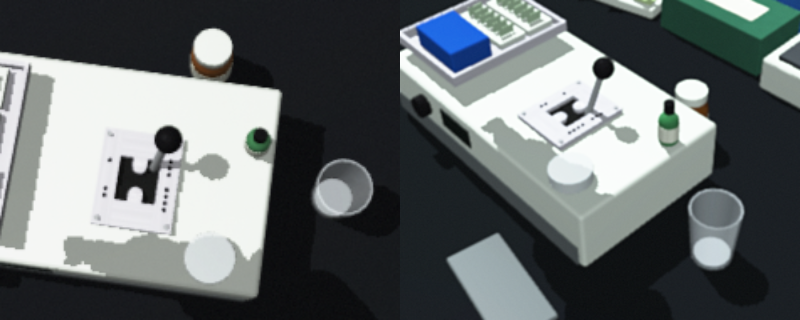

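Both views put the knob at (35–36, −30) mm, beside the three dots (crop pixels (168,139) top, (603,68) side). The bystanders stand as before and the robot is clear.

```bash
python3 -c "
from station import ctrl
print(ctrl.job_done())"
```

```text
the job is handed in; nothing more can be done
None
```

The gear lever stands fully forward in the third slot, and I have handed the job in. I pushed it with the shut fingertips only: forward to the cross channel, right to its stop, then forward until the force rose to 10 N. The clock read about 13.5 s of the 51 s allowed.

**Last checks, with the arm clear:**
- **Knob position:** (36, −30) mm from the side camera and (35, −30) mm from the top camera, in the shaker's frame. The ideal is (35, −32); the 2 mm difference sideways is within the calibration error.
- **Fourth slot:** as I tracked it, the lever never went in on the way. I did not measure its position while the arm went round behind it, but the fingers were planned to stay clear of it there.
- **Bystanders:** the bottle, dish, beaker, jar and slide box look unmoved in the pictures. I judged this by eye and did not re-measure them. In the last picture the slide box shows in the side view only.
- **Contact:** the wrist force is back to about zero, so the robot is touching nothing.

**What disagreed:** the first push left the lever 3–4 mm short of the channel line, so I repeated it. When the gripper hid the knob, the automatic knob finder gave useless readings, and I relied on the pictures and forces there instead.

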